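# Re-index the mitre fence of the sign-board jig

### The job

Set the yellow swing fence of the wooden mitre jig one hole over, to the hole beside the green dot: hook a fingertip under the red pull ring, lift the spring pin out of its hole, swing the fence towards the green dot, and let the pin spring fully home in that hole. Only hook the ring, gently; do not pinch it, and leave the other things on the bench where they are.

Things in the scene. Friction and masses are not known exactly. Their poses are not given: they have to be found in the camera images.
- jig: Fixed mitre jig: plywood board 320 x 360 x 18 mm with a steel quadrant (top 32 mm above the bench) of five 14 mm holes, 20 degrees (0.349 rad) apart, 150 mm from the fence pivot. Origin at bench level. x runs from the holes to the pivot (away from the robot at yaw 0), y to the left seen from the robot. Middle hole at x = -0.050, y = 0.
- pivot (a point): Foot of the vertical fence pivot, at bench level: x = +0.100, y = 0 in the jig's axes; it turns with the jig.
- fence (a joint): Swing of the yellow fence about its vertical pivot, rad. Starts at 0 (+-0.01), the middle hole; positive swings the ring end to the jig's +y. Holes at -0.698, -0.349, 0, 0.349, 0.698; stops at +-0.75. About 1 N at the ring swings it once the pin is out; a finger slanting with the swing keeps hold. Arm 26 mm wide, top 44 mm up; a bar on it, top 56 mm up, lies 23 to 69 mm from the pivot.
- pin (a joint): Lift of the spring index pin, m: 0 home in a hole, 0.022 upper stop. It slides straight up in a boss on the fence and carries the ring. Below about 0.007 the fence is locked, above 0.012 it is free (between, a side push cams the round end out). Spring and weight pull it down with 5 N at 0, 8 N at the top; over a hole (play 0.013 rad) it springs home, between holes it rides on the quadrant at 0.012.
- ring_mid (a point): Centre of the red pull ring: a flat, level ring of 7 mm round bar, opening 70 mm across, fixed on the pin by its edge. This point is 43 mm from the pin axis towards the pivot and 100 mm above the bench with the pin home; free space below down to 56 mm. A finger put down through it at a slant of 30 to 45 degrees, pointing away from the pin or to either side, gets under its rim and lifts it.
- pointer (a point): Tip of the yellow fence's pointer, 185 mm from the pivot on the ring's side, 40 mm above the bench; the way from the pivot to it is the fence's direction.
- green_dot: Fixed green disc, 22 mm across, 6 mm thick, lying on the jig board beside the hole that is wanted, 208 mm from the pivot, in line with that hole: one hole to the left or one to the right of the middle. The pointer ends 23 mm from its centre when the fence is right. Origin: centre of its underside.
- white_dot: A white disc like the green one, beside the hole on the other side (not wanted).
- can: Green drinks can, 66 mm across, 115 mm high, on the bench left of the jig. Bystander. Origin under its centre.
- mug: Blue ceramic mug, 80 mm across, 90 mm high, on the bench right of the jig. Bystander. Origin under its centre.
- tape: Orange roll of tape, 68 mm across, 24 mm high, on the jig board's far left. Bystander. Origin under its centre.
- blank: Wooden sign blank 90 x 80 x 18 mm, on the jig board's far right. Bystander. Origin under its centre.
- screwdriver: Screwdriver lying on the bench left of the jig. Bystander.
- aidbox: Red first-aid box 120 x 85 x 45 mm with a white cross, on the bench right of the jig. Bystander. Origin under its centre.
- glue: Small glue bottle, 44 mm across, 110 mm high, on the bench left of the jig. Bystander. Origin under its centre.

How it is judged:
By the outcome, as a careful person would: the job done as asked, in the order asked, and still so for the second after the job is handed in, with the robot touching nothing.
It also fails if it takes over 42 s, if anything falls off the work surface, if the arm or the gripper's body presses on something with over 40 N, if the wrist force passes 120 N, or if a joint passes its speed limit or range.

### The arm

A 6-joint arm with a two-finger parallel gripper is mounted at the origin on the work surface. World frame = base frame: x ahead of the robot, y to its left, z up, the work surface at z = 0. Lengths are in m, angles in rad, forces in N, time in s.
With the tool pointing down it reaches from about 0.35 to 0.975 m from the base axis. Payload 4.9 kg.
Tool frame: the origin (TCP) lies midway between the tips of the shut fingers; the grasp point (between the pads) lies 19 mm behind it; z points along the fingers, y is the line along which they close (so a half turn about z gives the same grasp; the last joint's range is limited). The gripper opens to 85 mm and grips with 20 to 120 N. Pads are 22 mm wide; open, the fingers measure 114 mm over their backs; the gripper's body (76 mm by 85 mm) begins 54 mm behind the grasp point. The pads swing forward as they close: fully open they stand 13 mm farther back than shut.
Start: joints at [1.155, 0.053, 1.613, -0, 1.476, -0.119], TCP at [0.183, 0.598, 0.231] pointing down, gripper open.
Joint ranges: [-3.01, 3.01], [-1.01, 2.22], [0.06, 2.58], [-1.02, 4.17], [0.09, 2.62], [-3.14, 3.14]. Speed limits (rad/s): [2.57, 2.57, 3.14, 3.14, 3.14, 3.14].

### API

Orientations are given as a rotation vector (axis times angle).
In Python, from station import ctrl, optics, job gives the robot as it stands.
- The arm moves only by the shell command python3 -m jog 'ROWS' [OPENING] [FORCE]. ROWS is JSON, a list of rows, each a list of 2 entries, a list of its own where there are three numbers: the shift along the tool's x, y, z in m, then the turn, a rotation vector about the tool's x, y, z in rad. A call has 1 to 5 rows; each row is the pose to reach, as a shift and turn from the pose commanded when the call began, along the tool's axes at that moment; what a row does not reach only later rows make up. A row lasts 1/10 s, in which the tool goes at most 50 mm and 8.59 degrees, less where a joint would pass 70% of its speed; a pose out of reach is approached as far as the arm can. A call with a gripper value outside its range is refused whole. OPENING is the opening, from 0 (shut) to 1 (fully open), set as the call begins (- or left out, the last holds). The fingers move at their own pace and stop on an object; FORCE is the grip in N (left out, the last holds). Time passes only in rows, so rows that repeat a pose let the fingers close. It gives the time, the measured TCP pose, the force, the opening and the grip force at its end, in the units of the state.
- ctrl.get_obs(): the state, without advancing time (a new reading comes with each control period).
- optics.get_image(name): name is "scene" or "side" or "wrist"; returns a dict with "image" (420x560x3 uint8, blue, green, red), "fx", "fy", "cx", "cy" (pixels), "rvec" (rotation vector, rad) and "tvec" (3), from world to camera coordinates, as OpenCV has them; the wrist camera has in their place "mount" (4x4, takes a point from camera to tool coordinates, whose origin is the TCP and whose axes are the flange's). Camera axes: x right, y down, z forward; pixel columns grow to the right and rows downward; lengths in m; the calibration is good to about 2 mm. A picture is of the moment at which its call begins: read the wrist's pose just before it. There is no depth.
- job.finish_job(): hands the job in; it is judged then, once.
The state is a dict: "t": time; "q": joint angles; "dq": joint speeds; "effort": joint torques, N m; "tool_pos": TCP position; "tool_rot": TCP orientation; "contact_force": force on the tool from outside, world axes, zero at the start; "wrist_torque": the same for the moment, N m; "opening": finger opening in m; "grip_force": force on a finger pad.
Only numpy, scipy, OpenCV 4.12 (cv2) and the standard library are available. Lean on these libraries where they do the work, as an engineer would, in place of code of your own. Each camera call takes 0.05 s, during which the arm holds its last target. There are 200 camera calls.

## Working session

There is one attempt and no reset: what is moved stays moved. The work goes in short steps, Python scripts to look and compute and a shell command to move; the robot and the scene stay as the last step left them, time stands still between calls to the robot, and variables do not carry over. Pictures are saved under pics/ and viewed, at most 10 in all, crops included, and the job is handed in when it is done.

```bash
mkdir -p pics; ls
python3 - <<'E'
from station import ctrl, optics
import cv2,numpy as np
o=ctrl.get_obs();print({k:np.round(v,3) for k,v in o.items()})
a=optics.get_image("scene");b=optics.get_image("side")
for n,i in(("scene",a),("side",b)):
    cv2.imwrite(f"pics/{n}0.png",i["image"]);print(n,i["fx"],i["cx"],i["cy"],i["rvec"],i["tvec"])
E
```

```text
pics
{'t': np.float64(0.0), 'q': array([ 1.155,  0.053,  1.614,  0.   ,  1.476, -0.119]), 'dq': array([-0.002, -0.   , -0.001,  0.002, -0.001,  0.001]), 'effort': array([-0.0000e+00, -3.9368e+01, -3.7018e+01, -0.0000e+00,  7.0000e-03,
        0.0000e+00]), 'tool_pos': array([0.183, 0.597, 0.23 ]), 'tool_rot': array([-4.640e-01, -3.107e+00,  3.000e-03]), 'contact_force': array([-0.142,  0.305, -0.274]), 'wrist_torque': array([0.016, 0.007, 0.005]), 'grip_force': np.float64(0.0), 'opening': np.float64(0.085)}
scene 448.0903245941615 282.2008301507848 207.99073287823907 [ 1.97763959  1.71145888 -0.54932609] [-0.1641377  -0.41897322  1.48356489]
side 402.32474417776496 276.82440690140083 206.80761159080006 [ 2.28648092 -0.62474305  0.25319951] [-0.4668674   0.3090151   0.70252704]
```

View pics/scene0.png

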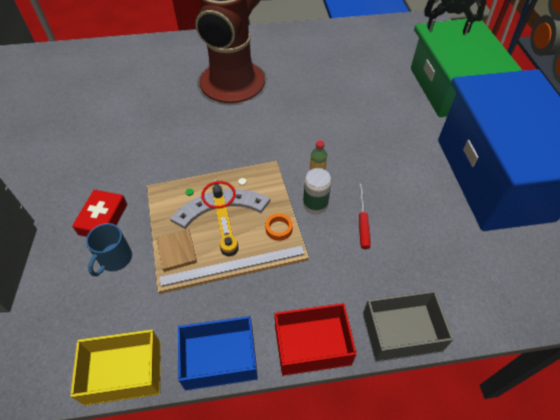

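View pics/side0.png

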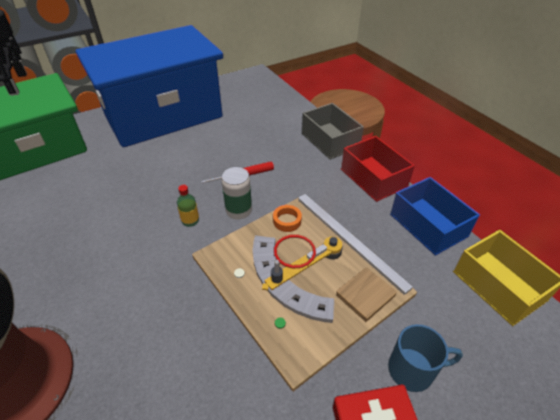

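The scene view shows the green dot at (190,191), the white dot at (242,181), the ring at (218,195) and the pivot at (229,244). In the side view they are at (280,323), (239,272), (295,251) and (334,246). The green dot is on the robot's right, which means −y in the jig frame.

```bash
cat > h.py <<'E'
import cv2,numpy as np
from scipy.spatial.transform import Rotation as R
from station import ctrl,optics
def cam(n):
    o=ctrl.get_obs();i=optics.get_image(n)
    K=np.array([[i["fx"],0,i["cx"]],[0,i["fy"],i["cy"]],[0,0,1.]])
    if n=="wrist":
        T=np.eye(4);T[:3,:3]=R.from_rotvec(o["tool_rot"]).as_matrix();T[:3,3]=o["tool_pos"]
        T=np.linalg.inv(T@np.array(i["mount"]))[:3]
    else: T=np.c_[R.from_rotvec(np.ravel(i["rvec"])).as_matrix(),np.ravel(i["tvec"])]
    return i["image"],K@T
def tri(P,Q,u,v):
    X=cv2.triangulatePoints(P,Q,np.array(u,float).reshape(2,1),np.array(v,float).reshape(2,1)).ravel();return X[:3]/X[3]
def plane(P,u,z):
    A=np.c_[P[:,0],P[:,1],-np.array([u[0],u[1],1.])];s=np.linalg.solve(A,-(P[:,2]*z+P[:,3]));return np.array([s[0],s[1],z])
def proj(P,X): x=P@np.r_[X,1];return x[:2]/x[2]
def blob(img,hsv,roi):
    lo,hi=hsv;H=cv2.cvtColor(img,cv2.COLOR_BGR2HSV);H[...,0]=(H[...,0].astype(int)+30)%180
    m=cv2.inRange(H,np.array(lo),np.array(hi));k=np.zeros_like(m);x0,y0,x1,y1=roi;k[y0:y1,x0:x1]=1;return m*k
RED=((20,130,80),(36,255,255));GRN=((70,100,50),(110,255,255));WHT=((0,0,190),(180,60,255));YEL=((48,130,100),(65,255,255))
def cen(m):
    c=max(cv2.findContours(m,0,1)[0],key=cv2.contourArea);return np.array(cv2.minEnclosingCircle(c)[0]) if len(c)<3 else cv2.minAreaRect(c)[0]
def ring(m):
    c=max(cv2.findContours(m,0,1)[0],key=lambda c:cv2.contourArea(cv2.convexHull(c)));return cv2.fitEllipse(cv2.convexHull(c))
E
python3 - <<'E'
from h import *
a,P=cam("scene");b,Q=cam("side")
ra=ring(blob(a,RED,(195,170,245,220)));rb=ring(blob(b,RED,(265,225,325,275)));print(ra,rb)
r=tri(P,Q,ra[0],rb[0]);print("ring",r)
ga=cen(blob(a,GRN,(180,180,200,200)));gb=cen(blob(b,GRN,(268,310,292,335)))
wa=cen(blob(a,WHT,(233,173,252,190)));wb=cen(blob(b,WHT,(228,262,250,282)))
print(ga,gb,wa,wb)
print("g",tri(P,Q,ga,gb),plane(P,ga,.024),plane(Q,gb,.024))
print("w",tri(P,Q,wa,wb),plane(P,wa,.024),plane(Q,wb,.024))
g=(plane(P,ga,.024)+plane(Q,gb,.024))/2;w=(plane(P,wa,.024)+plane(Q,wb,.024))/2
m=(g+w)/2;d=(w-g)[:2];print("gw",np.linalg.norm(d),"expected",2*.208*np.sin(.349))
d/=np.linalg.norm(d);x=np.array([d[1],-d[0]]);pv=m[:2]+x*.208*np.cos(.349);print("yaw",np.arctan2(x[1],x[0]),"pivot",pv)
print("exp ring",pv-x*.107,"pix piv",proj(P,[*pv,.05]),proj(Q,[*pv,.05]))
for n,i,s in(("a",a,(140,150,310,290)),("b",b,(190,190,420,390))):
    c=i[s[1]:s[3],s[0]:s[2]];cv2.imwrite(f"pics/c{n}.png",cv2.resize(c,None,fx=3,fy=3))
E
```

```text
((218.036376953125, 194.28121948242188), (27.287317276000977, 34.096248626708984), 80.81426239013672) ((294.20184326171875, 250.7704620361328), (33.056610107421875, 41.81266784667969), 92.15117645263672)
ring [ 0.54122646 -0.06960764  0.09890413]
(189.00001525878906, 191.00001525878906) (279.5, 322.5) (241.5, 180.5) (239.00003051757812, 272.0000305175781)
g [ 0.45974917 -0.15026358  0.02267159] [ 0.4611267  -0.15040502  0.024     ] [ 0.45914128 -0.15039826  0.024     ]
w [ 0.44558144 -0.00929704  0.02495281] [ 0.44526376 -0.0097374   0.024     ] [ 0.44556174 -0.00790317  0.024     ]
gw 0.14234463738661904 expected 0.14225463759531506
yaw 0.10360496580021655 pivot [ 0.64718602 -0.05939647]
exp ring [ 0.54075978 -0.07046238] pix piv [227.65365224 241.19758749] [333.28632455 242.37162743]
```

```bash
cat >> h.py <<'E'
YAW=.104;PV=np.array([.6470,-.0596,0])
def J(f=0): # axes radial xj, tangential yj, of the fence at angle f
    a=YAW-f;return np.array([np.cos(a),np.sin(a),0]),np.array([-np.sin(a),np.cos(a),0])
def target(cross,depth,f=0,s=np.radians(35),zr=.099,up=0):
    """TCP pose: axis crosses ring plane at tangential offset cross; tip depth below that plane along the slant."""
    x,y=J(f);C=PV-.107*x+[0,0,zr+up];Z=np.array([0,0,1.])
    z_t=-np.cos(s)*Z-np.sin(s)*y;x_t=np.cos(s)*y-np.sin(s)*Z
    return C+cross*y+depth*z_t,np.c_[x_t,np.cross(z_t,x_t),z_t]
def go(p,M):
    o=ctrl.get_obs();A=R.from_rotvec(o["tool_rot"]).as_matrix()
    print("t",o["t"],"shift",np.round(A.T@(p-o["tool_pos"]),4),"turn",np.round(R.from_matrix(A.T@M).as_rotvec(),3),"F",np.round(o["contact_force"],1),"pos",np.round(o["tool_pos"],4))
E
python3 - <<'E'
from h import *
print(np.round(optics.get_image("wrist")["mount"],3))
p,M=target(-.006,-.08);print(p);p=p+[0,0,.1]
go(p,M)
E
```

```text
[[ 0.    -0.961 -0.277  0.07 ]
 [ 1.     0.     0.     0.001]
 [-0.    -0.277  0.961 -0.141]
 [ 0.     0.     0.     1.   ]]
[ 0.53643745 -0.03103735  0.16453216]
t 0.25 shift [-0.5221 -0.4975 -0.0334] turn [ 0.356 -0.538  1.132] F [-0.8  0.4  0.2] pos [0.1826 0.5974 0.2307]
```

```bash
python3 -m jog '[[[-0.522,-0.498,-0.033],[0.356,-0.538,1.132]],[[-0.522,-0.498,-0.033],[0.356,-0.538,1.132]],[[-0.522,-0.498,-0.033],[0.356,-0.538,1.132]],[[-0.522,-0.498,-0.033],[0.356,-0.538,1.132]],[[-0.522,-0.498,-0.033],[0.356,-0.538,1.132]]]' 0 20; python3 -c "
from h import *
p,M=target(-.006,-.08);go(p+[0,0,.1],M)"
```

```text
t: 0.75
tool_pos: [0.3057, 0.3783, 0.2431]
tool_rot: [1.316, 2.525, -0.353]
contact_force: [0.1, 0.9, -0.1]
opening: 0.012
grip_force: 0.0
t 0.75 shift [-0.4452 -0.0397  0.1467] turn [ 0.151 -0.227  0.475] F [ 0.1  0.9 -0.1] pos [0.3057 0.3783 0.2431]
```

```bash
python3 -m jog '[[[-0.445,-0.04,0.147],[0.151,-0.227,0.475]],[[-0.445,-0.04,0.147],[0.151,-0.227,0.475]],[[-0.445,-0.04,0.147],[0.151,-0.227,0.475]],[[-0.445,-0.04,0.147],[0.151,-0.227,0.475]],[[-0.445,-0.04,0.147],[0.151,-0.227,0.475]]]'; python3 -c "
from h import *
p,M=target(-.006,-.08);go(p+[0,0,.1],M)"
```

```text
t: 1.25
tool_pos: [0.4293, 0.1614, 0.2524]
tool_rot: [1.758, 1.962, -0.558]
contact_force: [1.4, -0.2, -1.0]
opening: 0.0
grip_force: 0.0
t 1.25 shift [-0.1735  0.0856  0.106 ] turn [-0.001 -0.001  0.006] F [ 1.4 -0.2 -1. ] pos [0.4293 0.1614 0.2524]
```

```bash
python3 -m jog '[[[-0.15,0.075,0.09],[0,0,0]],[[-0.15,0.075,0.09],[0,0,0]],[[-0.15,0.075,0.09],[0,0,0]],[[-0.15,0.075,0.09],[0,0,0]],[[-0.15,0.075,0.09],[0,0,0]]]'; python3 -c "
from h import *
cv2.imwrite('pics/w1.png',cam('wrist')[0])
p,M=target(-.006,-.08);go(p,M)"
```

```text
t: 1.75
tool_pos: [0.5232, -0.0063, 0.2658]
tool_rot: [1.764, 1.957, -0.556]
contact_force: [-0.9, -0.0, -0.2]
opening: 0.0
grip_force: 0.0
t 1.8 shift [0.0346 0.0114 0.0985] turn [-0.002 -0.002  0.002] F [ 0.   0.7 -0.5] pos [ 0.5224 -0.0045  0.2652]
```

View pics/w1.png

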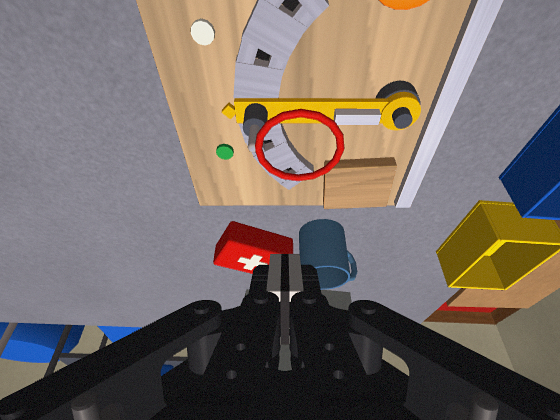

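The wrist view shows the ring at about (300,145), the pin knob at (255,115), the green dot at (225,152) and the fingertip at (284,265). I'll refine the ring position from this view, then move to just above it.

```bash
python3 -m jog '[[[0.017,0.006,0.05],[0,0,0]],[[0.034,0.011,0.098],[0,0,0]],[[0.034,0.011,0.098],[0,0,0]],[[0.034,0.011,0.098],[0,0,0]],[[0.034,0.011,0.098],[0,0,0]]]'
python3 - <<'E'
from h import *
im,P=cam('wrist');cv2.imwrite('pics/w2.png',im)
m=blob(im,RED,(150,0,450,260));e=ring(m);print(e,plane(P,e[0],.099),proj(P,target(0,0)[0]))
p,M=target(-.006,0);go(p,M)
E
```

```text
t: 2.3
tool_pos: [0.5371, -0.0284, 0.1678]
tool_rot: [1.757, 1.961, -0.551]
contact_force: [1.4, 0.7, 0.2]
opening: -0.0005
grip_force: 0.0
((286.6259765625, 209.06192016601562), (80.03599548339844, 120.75967407226562), 89.81047821044922) [ 0.54283175 -0.06239103  0.099     ] [282.06075377 216.37306934]
t 2.35 shift [ 0.     -0.0018  0.0846] turn [ 0.005 -0.002  0.004] F [-0.   1.   0.7] pos [ 0.5375 -0.0284  0.1684]
```

View pics/w2.png

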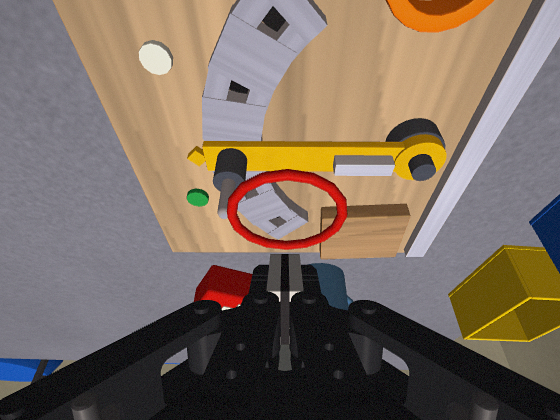

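Here the ring is at (287,209), the pin knob at (231,165) and the fingertip at (284,255). I'll compare this with the predicted outline of the rim to allow for perspective bias, and advance the tip into the ring plane.

Run:
```python
from h import *
im,P=cam('wrist');e=ring(blob(im,RED,(150,0,450,260)));print(e)
C=target(0,0)[0]
def pe(C): return cv2.fitEllipse(np.float32([proj(P,C+.042*np.array([np.cos(t),np.sin(t),0])) for t in np.linspace(0,6.28,60)]))
print(pe(C)); d=plane(P,e[0],.099)-plane(P,pe(C)[0],.099);print(np.round(d,4),C)
for f in (cv2.imread('pics/scene0.png'),):
    pass
```

```text
((285.944580078125, 208.36105346679688), (80.14311981201172, 120.67393493652344), 89.62979125976562)
((281.25396728515625, 210.37826538085938), (76.05524444580078, 120.99205017089844), 90.2286148071289)
[0.003  0.0025 0.    ] [ 0.54057813 -0.07070795  0.099     ]
```

```bash
python3 -m jog '[[[0,0,0.025],[0,0,0]],[[0,0,0.05],[0,0,0]],[[0,0,0.07],[0,0,0]],[[0,0,0.085],[0,0,0]],[[0,0,0.085],[0,0,0]]]'
python3 - <<'E'
from h import *
im,P=cam('side');x,y=150,0
c=im[170:330,200:380];cv2.imwrite('pics/s1.png',cv2.resize(c,None,fx=4,fy=3.6))
p,M=target(-.006,.026);go(p,M)
E
```

```text
t: 2.9
tool_pos: [0.5405, -0.0781, 0.095]
tool_rot: [1.76, 1.962, -0.557]
contact_force: [0.3, -0.3, 0.3]
opening: -0.0005
grip_force: 0.0
t 2.95 shift [-0.0009  0.0001  0.0229] turn [ 0.001 -0.002  0.005] F [-0.1 -0.2  0.6] pos [ 0.5412 -0.0778  0.096 ]
```

View pics/s1.png

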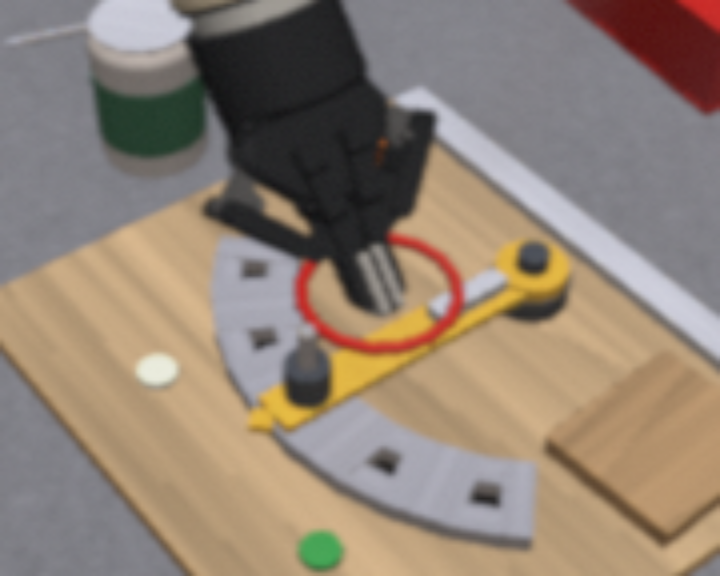

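The fingertip is inside the ring opening, near its centre at about (385,300) in the crop, and clear of everything. I'll go deeper, then slide under the green-side rim.

```bash
python3 -m jog '[[[0,0,0.012],[0,0,0]],[[0,0,0.023],[0,0,0]],[[-0.004,0,0.026],[0,0,0]],[[-0.008,0,0.029],[0,0,0]],[[-0.008,0,0.029],[0,0,0]]]'
python3 - <<'E'
from h import *
go(*target(-.0208,.026))
E
```

```text
t: 3.45
tool_pos: [0.5436, -0.1014, 0.0766]
tool_rot: [1.759, 1.961, -0.555]
contact_force: [-0.7, 0.8, 0.5]
opening: 0.0005
grip_force: 0.0
t 3.45 shift [-0.0047  0.0001  0.0019] turn [ 0.001 -0.002  0.004] F [-0.7  0.8  0.5] pos [ 0.5436 -0.1014  0.0766]
```

```bash
python3 -m jog '[[[-0.003,0,0.002],[0,0,0]],[[-0.005,0,0],[0,0,0]],[[-0.0065,0,-0.0025],[0,0,0]],[[-0.0065,0,-0.0025],[0,0,0]]]'
python3 - <<'E'
from h import *
go(*target(-.0208,.026))
E
```

```text
t: 3.85
tool_pos: [0.5437, -0.104, 0.0818]
tool_rot: [1.759, 1.963, -0.554]
contact_force: [0.6, 2.6, -3.1]
opening: 0.0001
grip_force: 2.2
t 3.85 shift [0.0005 0.0004 0.0046] turn [ 0.001 -0.003  0.005] F [ 0.6  2.6 -3.1] pos [ 0.5437 -0.104   0.0818]
```

Contact is showing, with Fz at about -3 N. Lifting further.

```bash
python3 -m jog '[[[-0.0015,0,-0.0025],[0,0,0]],[[-0.0035,0,-0.005],[0,0,0]],[[-0.005,0,-0.0075],[0,0,0]],[[-0.005,0,-0.0075],[0,0,0]]]'
python3 - <<'E'
from h import *
a,P=cam('side');ra=ring(blob(a,RED,(255,215,335,285)));b,Q=cam('scene');rb=ring(blob(b,RED,(190,165,250,225)));print(ra[0],rb[0],tri(P,Q,ra[0],rb[0]))
go(*target(-.0208,.026))
E
```

```text
t: 4.25
tool_pos: [0.544, -0.1044, 0.0916]
tool_rot: [1.759, 1.962, -0.555]
contact_force: [1.4, 1.9, -5.1]
opening: -0.0001
grip_force: 2.2
(295.66815185546875, 249.40887451171875) (216.30270385742188, 192.33580017089844) [ 0.54152809 -0.07316713  0.10716046]
t 4.35 shift [0.0064 0.0002 0.0122] turn [ 0.001 -0.002  0.005] F [ 1.5  2.5 -3.9] pos [ 0.5439 -0.1045  0.0914]
```

```bash
python3 -m jog '[[[-0.0015,0,-0.0025],[0,0,0]],[[-0.0035,0,-0.005],[0,0,0]],[[-0.005,0,-0.007],[0,0,0]],[[-0.005,0,-0.007],[0,0,0]]]'
python3 - <<'E'
from h import *
a,P=cam('side');ra=ring(blob(a,RED,(255,215,335,285)));b,Q=cam('scene');rb=ring(blob(b,RED,(190,165,250,225)));print(ra[0],rb[0],tri(P,Q,ra[0],rb[0]))
cv2.imwrite('pics/s2.png',cv2.resize(a[170:330,200:380],None,fx=4,fy=3.6))
go(*target(-.0208,.026))
E
```

```text
t: 4.75
tool_pos: [0.5442, -0.1046, 0.1004]
tool_rot: [1.759, 1.962, -0.555]
contact_force: [1.3, 1.4, -5.3]
opening: 0.0002
grip_force: 2.3
(297.1107482910156, 249.81468200683594) (213.8665313720703, 192.43711853027344) [ 0.54250035 -0.07816556  0.10979142]
t 4.85 shift [ 0.0116 -0.      0.0194] turn [ 0.001 -0.001  0.005] F [ 1.   2.2 -3.5] pos [ 0.5442 -0.1047  0.1002]
```

View pics/s2.png

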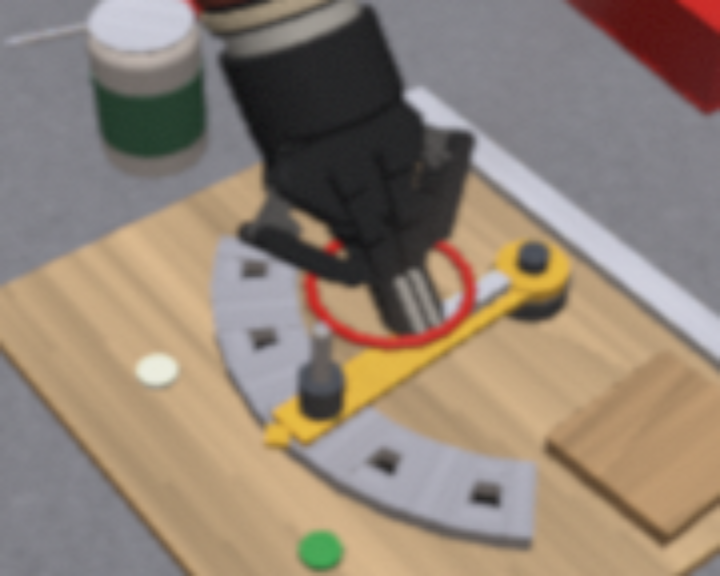

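The pin is out: the ring has lifted about 12 mm and the fence has already swung slightly toward green, with the pointer at (278,433) in the crop. The finger is near its tip on the rim, so I'll hook deeper before swinging.

Run:
```python
from h import *
for f in(-.08,-.12,-.16,-.2,-.24,-.28,-.32):
    print(f);go(*target(-.0208,.034,f,up=.012))
```

```text
-0.08
t 4.85 shift [-0.0022  0.0035  0.0224] turn [-0.045 -0.001 -0.061] F [ 1.   2.2 -3.5] pos [ 0.5442 -0.1047  0.1002]
-0.12
t 4.85 shift [-0.0056  0.0055  0.0247] turn [-0.068 -0.001 -0.094] F [ 1.   2.2 -3.5] pos [ 0.5442 -0.1047  0.1002]
-0.16
t 4.85 shift [-0.0089  0.0077  0.027 ] turn [-0.091 -0.002 -0.126] F [ 1.   2.2 -3.5] pos [ 0.5442 -0.1047  0.1002]
-0.2
t 4.85 shift [-0.0121  0.01    0.0293] turn [-0.114 -0.002 -0.159] F [ 1.   2.2 -3.5] pos [ 0.5442 -0.1047  0.1002]
-0.24
t 4.85 shift [-0.0152  0.0125  0.0314] turn [-0.136 -0.002 -0.192] F [ 1.   2.2 -3.5] pos [ 0.5442 -0.1047  0.1002]
-0.28
t 4.85 shift [-0.0183  0.0151  0.0336] turn [-0.159 -0.002 -0.225] F [ 1.   2.2 -3.5] pos [ 0.5442 -0.1047  0.1002]
-0.32
t 4.85 shift [-0.0213  0.0179  0.0357] turn [-0.182 -0.002 -0.257] F [ 1.   2.2 -3.5] pos [ 0.5442 -0.1047  0.1002]
```

```bash
python3 -m jog '[[[-0.001,0.001,0.011],[-0.02,0,-0.03]],[[-0.002,0.0035,0.021],[-0.045,0,-0.061]],[[-0.0056,0.0055,0.0247],[-0.068,0,-0.094]],[[-0.009,0.0077,0.027],[-0.091,0,-0.126]],[[-0.009,0.0077,0.027],[-0.091,0,-0.126]]]'
python3 - <<'E'
from h import *
a,P=cam('side');ra=ring(blob(a,RED,(255,215,345,295)));b,Q=cam('scene');rb=ring(blob(b,RED,(185,165,250,225)));r=tri(P,Q,ra[0],rb[0]);v=PV-r;print(r,"f",YAW-np.arctan2(v[1],v[0]))
cv2.imwrite('pics/s3.png',cv2.resize(a[170:330,200:380],None,fx=4,fy=3.6))
for f in(-.2,-.24,-.28,-.32):
    print(f);go(*target(-.0208,.034,f,up=.012))
E
```

```text
t: 5.35
tool_pos: [0.5542, -0.1269, 0.0835]
tool_rot: [1.588, 2.074, -0.5]
contact_force: [1.1, 1.5, -1.6]
opening: -0.0001
grip_force: 1.1
[ 0.54503065 -0.08913879  0.11017622] f -0.17796501501561235
-0.2
t 5.45 shift [-0.0028  0.0018  0.0025] turn [-0.023 -0.    -0.034] F [-0.2  0.8 -2.2] pos [ 0.5543 -0.127   0.0836]
-0.24
t 5.45 shift [-0.0062  0.0036  0.0049] turn [-0.046 -0.    -0.066] F [-0.2  0.8 -2.2] pos [ 0.5543 -0.127   0.0836]
-0.28
t 5.45 shift [-0.0096  0.0057  0.0073] turn [-0.069 -0.    -0.099] F [-0.2  0.8 -2.2] pos [ 0.5543 -0.127   0.0836]
-0.32
t 5.45 shift [-0.0128  0.0079  0.0096] turn [-0.092 -0.    -0.132] F [-0.2  0.8 -2.2] pos [ 0.5543 -0.127   0.0836]
```

View pics/s3.png

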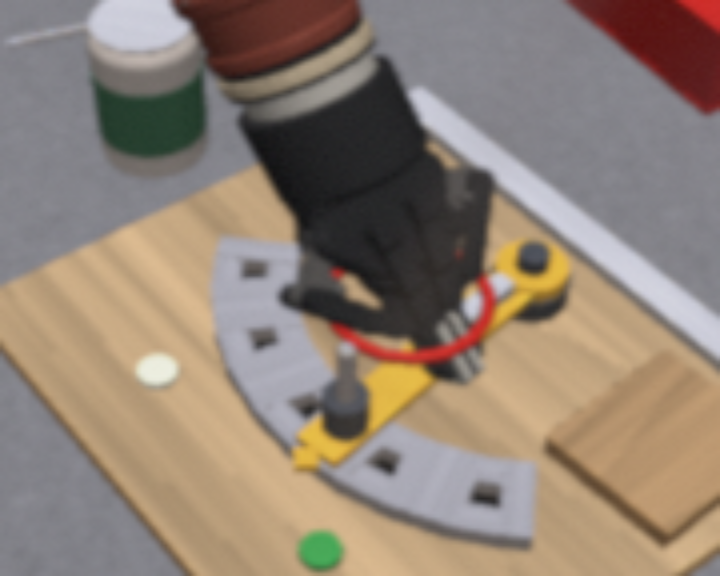

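The fence is about halfway, with the pointer at (305,457) in the crop. Continuing along the arc.

```bash
python3 -m jog '[[[-0.003,0.0018,0.0025],[-0.023,0,-0.034]],[[-0.0062,0.0036,0.005],[-0.046,0,-0.066]],[[-0.0096,0.0057,0.0073],[-0.069,0,-0.099]],[[-0.0115,0.007,0.0085],[-0.08,0,-0.115]],[[-0.0115,0.007,0.0085],[-0.08,0,-0.115]]]'
cat >> h.py <<'E'
def fence():
    a,P=cam('side');ra=ring(blob(a,RED,(255,215,345,305)));b,Q=cam('scene');rb=ring(blob(b,RED,(175,165,250,225)));r=tri(P,Q,ra[0],rb[0]);v=PV-r
    y=blob(a,YEL,(240,220,350,320));ys,xs=np.nonzero(y)
    s=[];
    for f in np.linspace(-.45,0,46):
        pass
    print("ring",np.round(r,4),"f",YAW-np.arctan2(v[1],v[0]))
    i=np.argmin(xs-ys*.8);q=plane(P,(xs[i],ys[i]),.04);v=PV-q;print("pointer px",xs[i],ys[i],"f",YAW-np.arctan2(v[1],v[0]),"len",np.linalg.norm(v[:2]));return a
E
sed -i '/s=\[\];/d;/linspace(-.45,0,46)/d;/^        pass$/d' h.py
python3 - <<'E'
from h import *
fence()
for f in(-.30,-.32,-.34,-.36):
    print(f);go(*target(-.0208,.034,f,up=.012))
E
```

```text
t: 5.95
tool_pos: [0.5644, -0.1387, 0.0825]
tool_rot: [1.431, 2.167, -0.451]
contact_force: [1.2, 3.2, -4.2]
opening: 0.0
grip_force: 2.4
ring [ 0.5528 -0.1058  0.1022] f -0.3519636700414135
pointer px 285 308 f -0.32964549828133244 len 0.185188641353732
-0.3
t 6.05 shift [-0.0012  0.0002 -0.0008] turn [-0.001 -0.003 -0.   ] F [-0.3  3.  -4.5] pos [ 0.5641 -0.1383  0.0818]
-0.32
t 6.05 shift [-0.0029  0.001   0.0004] turn [-0.013 -0.003 -0.017] F [-0.3  3.  -4.5] pos [ 0.5641 -0.1383  0.0818]
-0.34
t 6.05 shift [-0.0047  0.0019  0.0016] turn [-0.024 -0.003 -0.033] F [-0.3  3.  -4.5] pos [ 0.5641 -0.1383  0.0818]
-0.36
t 6.05 shift [-0.0064  0.0028  0.0028] turn [-0.035 -0.003 -0.05 ] F [-0.3  3.  -4.5] pos [ 0.5641 -0.1383  0.0818]
```

The ring height of about 0.102 and a fence angle near -0.35 say the pin is dropping into the hole, with the rim still resting on the finger. I'll ease the finger off.

```bash
python3 -m jog '[[[0.002,0,0.001],[0,0,0]],[[0.005,0,0.002],[0,0,0]],[[0.008,0,0.002],[0,0,0]],[[0.012,0,0.002],[0,0,0]],[[0.012,0,0.002],[0,0,0]]]'
python3 - <<'E'
from h import *
a=fence();go(*target(-.006,.026,-.349))
cv2.imwrite('pics/s4.png',cv2.resize(a[170:330,200:380],None,fx=4,fy=3.6))
E
```

```text
t: 6.55
tool_pos: [0.5609, -0.13, 0.0736]
tool_rot: [1.43, 2.168, -0.45]
contact_force: [-0.3, -0.7, -0.0]
opening: -0.0
grip_force: 0.0
ring [ 0.5525 -0.1079  0.0977] f -0.36867154580821804
pointer px 287 308 f -0.3466602745053654 len 0.18307083357135465
t 6.65 shift [ 0.002   0.0009 -0.0061] turn [-0.028 -0.002 -0.04 ] F [ 0.  -0.6  1.1] pos [ 0.5612 -0.1303  0.0739]
```

View pics/s4.png

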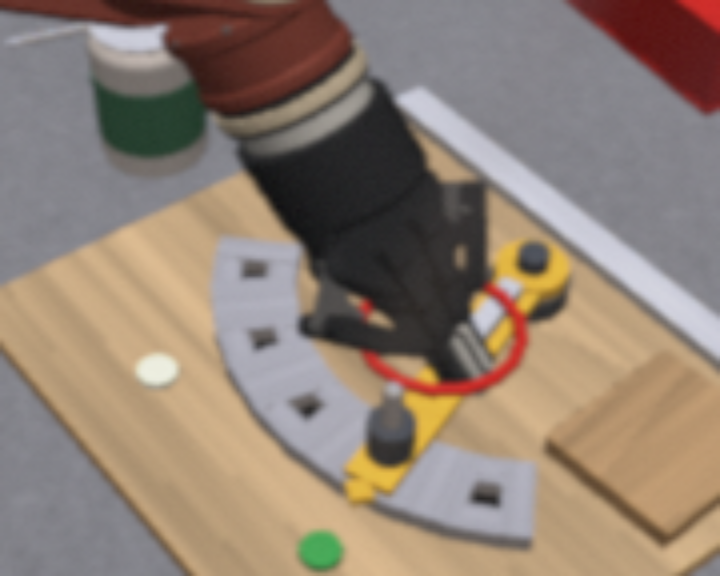

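The fence now points at the green dot, with the pointer at (362,492) in the crop. The ring is back at its home height and there is no contact force. Withdrawing along the slant.

```bash
python3 -m jog '[[[0.001,0,-0.015],[0,0,0]],[[0.001,0,-0.035],[0,0,0]],[[0.001,0,-0.07],[0,0,0]],[[0.001,0,-0.11],[0,0,0]],[[0.001,0,-0.14],[0,0,0]]]'; python3 -m jog '[[[0,0,-0.03],[0,0,0]],[[-0.02,0,-0.06],[0,0,0]],[[-0.02,0,-0.06],[0,0,0]]]'
python3 - <<'E'
from h import *
a=fence();b=cam('scene')[0]
cv2.imwrite('pics/s5.png',np.hstack([cv2.resize(a[170:350,200:400],None,fx=2,fy=2),cv2.resize(b[140:320,60:260],None,fx=2,fy=2)]))
E
```

```text
t: 7.15
tool_pos: [0.5293, -0.0547, 0.1913]
tool_rot: [1.43, 2.166, -0.446]
contact_force: [-0.0, -0.2, 0.2]
opening: 0.0
grip_force: 0.0
t: 7.45
tool_pos: [0.5248, -0.0385, 0.2568]
tool_rot: [1.428, 2.159, -0.439]
contact_force: [-0.0, 1.1, 1.1]
opening: 0.0002
grip_force: 0.0
ring [ 0.5524 -0.107   0.0989] f -0.36039530937915265
pointer px 287 308 f -0.3466602745053654 len 0.18307083357135465
```

View pics/s5.png

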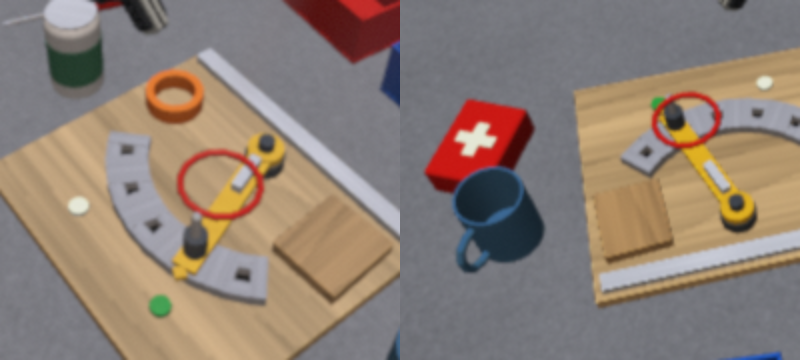

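The fence is locked at the green-dot hole with its pointer, at (180,270), aimed at the dot. The ring stands at 0.0989, exactly its home height, and the other things are where they were. Handing in.

```bash
python3 -c "
from station import job
print(job.finish_job())"
```

```text
the job is handed in; nothing more can be done
None
```

The fence is set in the hole beside the green dot with the pin fully home, the robot is clear of everything, and I handed the job in at about 7.5 s; no verdict was returned.

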